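Clamp a turning blank in the drilling jig

TASK

Take the pale ash blank, the thickest of the three loose blanks, lay it flat on the jig's board, snug against the dark fence along its side and the aluminium stop at its end. Then push the clamp's blue handle all the way over, past its stiff point, so that the clamp locks with the rubber pad pressing on the blank. Leave the other two blanks and the bottle stopper where they are.

Things in the scene. Friction and masses are not known exactly. Their poses are not given: they have to be found in the camera images.
- blank_ash: pale ash blank, a square bar 25 x 151 x 25 mm (its y axis runs along the 151 mm length), 0.07 kg, loose on the bench; origin at the centre of its underside. Either end and any side may go to the stop and the fence
- ash_centre (a point): the centre of the ash blank
- jig: plywood board 110 x 260 x 18 mm (x, y, z) fixed on the bench, carrying fence, stop and clamp; origin at the centre of its underside, z up, y along the blank's place towards the stop and clamp. The clamp stands behind the stop (at larger y), centred on x = 0; all of it moves in the plane x = 0
- corner (a point): inner corner on the board's top (jig x +12.5, y +30, z 18 mm) where the faces of fence and stop meet; axes as the jig's. The dark wooden fence (20 mm wide, only 8 mm tall) runs from here 155 mm to -y, its face looking to -x. The aluminium stop (36 mm wide, 12 mm thick, 18 mm tall, centred on jig x = 0) has its face looking to -y
- clamp_handle (a joint): toggle clamp handle: 0 = open, handle upright; 1.53 rad = fully over, on its stop, handle level and pointing to the jig's +y. The dead centre is at 1.42 rad: from about 1 rad, with the ash blank under the pad, pushing gets stiff (some 7 N at the grip, then less); beyond it the handle snaps onto its stop and stays locked. Short of it, it springs back a little
- handle_pivot (a point): the handle's hinge axis (along the jig's x), 30 mm above the jig's underside
- handle_grip (a point): point on the centre line of the blue round grip (16 mm thick), 101 mm from the pivot, 16 mm short of the grip's end. Open, it stands almost straight above the pivot; as the joint grows it swings about the pivot to the jig's +y and down, to 45 mm above the jig's underside when locked. Nothing but the bench lies under it there
- clamp_pad: black rubber pad under the clamp's spindle, 18 mm across; origin at the centre of its lower face. Sprung: it gives by up to about 9 mm as the clamp closes. Locked, it presses on the blank's top 20 mm from the stop with tens of newtons, and while closing also drags the blank slightly towards the stop
- blank_walnut: dark brown walnut blank, 20 x 121 x 20 mm, loose; too thin for this clamp; must stay where it is. Origin at the centre of its underside, y along it
- blank_padauk: red padauk blank, 19 x 126 x 19 mm, loose; too thin for this clamp; must stay where it is. Origin at the centre of its underside, y along it
- bottle_stopper: dark turned bottle stopper standing upright, 39 mm across, 80 mm tall, loose; must stay where it is. Origin at the centre of its foot
- blank_place (a point): where the centre of the ash blank is when it is seated (jig x 0, y -45.5, z 30.5 mm), axes as the jig's, the blank lying along y. The open clamp's pad hangs over this place, 35 mm above a seated blank and up to 32 mm out from the stop: lower the blank 40 mm short of the stop, then slide it under the pad; fingers above the fence

How it is judged:
On the way, in this order (a step that is already met when the one before it is completed fails the run):
1. the ash blank lies in its place on the jig, against fence and stop (gaps under 4 mm), with the clamp still open (x of ash_centre in the frame of jig between -0.004 and 0.003 m and y of ash_centre in the frame of jig between -0.0495 and -0.0425 m and z of ash_centre in the frame of jig below 0.034 m and angle between the y axis of blank_ash and the y axis of jig, either way round below 0.04 rad and value of joint clamp_handle below 1 rad), for 0.2 s.
2. the handle is over its dead centre, on its stop (value of joint clamp_handle above 1.48 rad), for 0.2 s.
At the end, for the whole second after the job is handed in: The handle lies on its stop past the dead centre (within 0.05 rad), the pad presses on the ash blank with more than 15 N, and the blank lies flat on the board, at rest, against the fence and the stop: within 2 mm of each and within 0.025 rad of parallel to the fence (value of joint clamp_handle above 1.48 rad and contact force between clamp_pad and blank_ash above 15 N and x of ash_centre in the frame of jig between -0.002 and 0.003 m and y of ash_centre in the frame of jig between -0.0475 and -0.0425 m and z of ash_centre in the frame of jig below 0.033 m and angle between the y axis of blank_ash and the y axis of jig, either way round below 0.025 rad and linear speed of blank_ash below 0.01 m/s); the robot touches nothing.
It fails at once if another blank or the bottle stopper is moved by more than 20 mm or the stopper is tipped (distance of any of blank_walnut, blank_padauk, bottle_stopper from where it was at the start of the episode above 0.02 m or angle between bottle_stopper's own z axis and vertical above 0.5 rad).
It also fails if it takes over 58 s, if anything falls off the work surface, if the arm or the gripper's body presses on something with over 40 N, if the wrist force passes 120 N, or if a joint passes its speed limit or range.

ROBOT

A 7-joint arm with a two-finger parallel gripper is mounted at the origin on a cart in front of the work surface, level with it; the furniture and walls round the work are solid. World frame = base frame: x ahead of the robot, y to its left, z up, the work surface at z = 0. Lengths are in m, angles in rad, forces in N, time in s.
With the tool pointing down it reaches from about 0.425 to 0.8 m from the base axis. Payload 8.3 kg.
Tool frame: the origin (TCP) lies midway between the tips of the shut fingers; the grasp point (between the pads) lies 19 mm behind it; y points along the fingers, x is the direction in which the jaws open and shut, and the axes are right-handed (so a half turn about y gives the same grasp; the last joint's range is limited). The gripper opens to 85 mm and grips with 20 to 120 N. Pads are 22 mm wide; open, the fingers measure 114 mm over their backs; the gripper's body (76 mm by 85 mm) begins 54 mm behind the grasp point. The pads swing forward as they close: fully open they stand 13 mm farther back than shut.
Start: joints at [1.082, 0.383, 0.016, 1.37, -0.006, 1.388, -0.046], TCP at [0.258, -0.569, 0.231] pointing down, gripper open.
Joint ranges: [-2.95, 2.95], [-0.25, 2.06], [-1.52, 1.56], [0.18, 2.33], [-1.44, 4.58], [0.02, 2.06], [-3.01, 3.01]. Speed limits (rad/s): [2.39, 2.39, 3.01, 3.01, 3.14, 3.14, 3.14].

INTERFACE

Orientations are given as [roll, pitch, yaw] about the fixed x, y, z axes, in that order (R = Rz(yaw) Ry(pitch) Rx(roll)).
In Python, from bench import * gives the robot as it stands.
- The arm moves only by the tool move_arm, never from a script. Its argument "moves" is a list of rows, each a list of 3 entries, a list of its own where there are three numbers: the finger opening in mm, from 0 to 85.4, then the shift along the tool's x, y, z in units of 200 mm (1.0 is 200 mm), then the turn, a rotation vector about the tool's x, y, z in units of 45 degrees (1.0 is 45 degrees). A call has 1 to 12 rows; each row shifts and turns the pose as measured when the row begins, along the tool's axes as they then stand; what a row does not reach is not made up. A row lasts 1/8 s, in which the tool goes at most 62.5 mm and 10.7 degrees, less where a joint would pass 70% of its speed; a pose out of reach is approached as far as the arm can. A call with a number of a shift or a turn outside -1 to 1 is refused whole. A call with a gripper value outside its range is refused whole. The fingers move at their own pace and stop on an object; the grip force is fixed at half the most. Time passes only in rows, so rows that do not move let the fingers close. It gives the time, the measured TCP pose, the force and the opening at its end, in the units of the state.
- read_state(): the state, without advancing time (a new reading comes with each control period).
- camera(name): name is "side" or "top"; returns (picture, depth): 384x512x3 uint8, blue, green, red; 384x512 float32, m along the optical axis (not along the pixel's ray), 0 where there is no reading.
- camera_info(name): a dict with "fx", "fy", "cx", "cy" (pixels), "R" (3x3) and "t" (3): a world point X has camera coordinates R X + t. Camera axes: x right, y down, z forward; pixel columns grow to the right and rows downward; lengths in m; the calibration is good to about 2 mm. A picture is of the moment at which its call begins. camera_info takes no time and is no camera call.
- job_done(): hands the job in, once; it reports no verdict.
The state is a dict: "time": time; "joint_positions": joint angles; "dq": joint speeds; "effort": joint torques, N m; "eef_pos": TCP position; "tool_rot": TCP orientation; "force": force on the tool from outside, world axes, zero at the start; "torque": the same for the moment, N m; "gripper_width": finger opening in m.
Only numpy, scipy, OpenCV 4.12 (cv2) and the standard library are available. Lean on these libraries where they do the work, as an engineer would, in place of code of your own. Each camera call takes 0.05 s, during which the arm holds its last target.

## Working session

There is one attempt and no reset: what is moved stays moved. The work goes in short steps, Python scripts to look and compute and a tool call to move; the robot and the scene stay as the last step left them, time stands still between calls to the robot, and variables do not carry over. Pictures are saved under pics/ and viewed, and the job is handed in when it is done.

Besides the shell and the picture viewer there is one more tool, called after "Request:" as a command line: name --argument value ..., lists and objects as JSON in quotes. move_arm: Moves the arm, as the interface text tells. Its arguments: {"type":"object","properties":{"moves":{"type":"array"}},"required":["moves"]}

```bash
mkdir -p pics; ls; python3 - <<'E'
from bench import *
import cv2
s=read_state(); print({k:(v if not hasattr(v,'tolist') else v.tolist()) for k,v in s.items()})
for n in("top","side"):
    im,d=camera(n); cv2.imwrite(f"pics/{n}0.png",im); import numpy as np; np.save(f"pics/{n}0d.npy",d)
    i=camera_info(n); print(n,i)
E
```

```text
pics
{'time': 0.0, 'joint_positions': [1.0820899329803475, 0.3842190047478815, 0.016418208693829026, 1.3711337765232534, -0.0062927048245584845, 1.3881975102100756, -0.04651337935572793], 'dq': [-0.0005093469951490954, 0.0009153242958264475, 0.0019895881647501177, -0.0004151706205712273, -0.0007595094127214959, 0.0002722229584559231, -0.00022831036895625873], 'effort': [-5.5264620186790125e-05, -62.75934934616089, 0.844078604131937, -37.18196511268616, 0.0164979777764529, 0.01417591207427904, 4.2344119037807104e-05], 'eef_pos': [0.2579637260716678, -0.5687404698651147, 0.23030038396364175], 'tool_rot': [-1.5708530305087576, 0.0019066934066884755, -1.1449791896506547], 'force': [0.6840475937318532, 0.4759493629683132, 0.04494346906851979], 'torque': [-0.010143645551391406, 0.017462390808008744, 0.03787034229967712], 'gripper_width': 0.08554266879380988}
top {'fx': 377.9293337618679, 'fy': 377.9293337618679, 'cx': 255.23948888464886, 'cy': 192.32366665297138, 'R': array([[ 6.52665215e-03, -9.99978697e-01,  9.01019791e-05],
       [-9.94415431e-01, -6.49983307e-03, -1.05336144e-01],
       [ 1.05334486e-01,  5.97893573e-04, -9.94436669e-01]]), 't': array([-0.01638193,  0.46358671,  1.04305079])}
side {'fx': 409.1028576943915, 'fy': 409.1028576943915, 'cx': 251.4188873460357, 'cy': 198.63596603884656, 'R': array([[ 9.99702165e-01,  8.94398955e-03,  2.27065239e-02],
       [ 2.43952141e-02, -3.91948154e-01, -9.19663807e-01],
       [ 6.74316636e-04,  9.19943830e-01, -3.92049609e-01]]), 't': array([-0.47788211,  0.08296371,  1.33476092])}
```

View pics/top0.png

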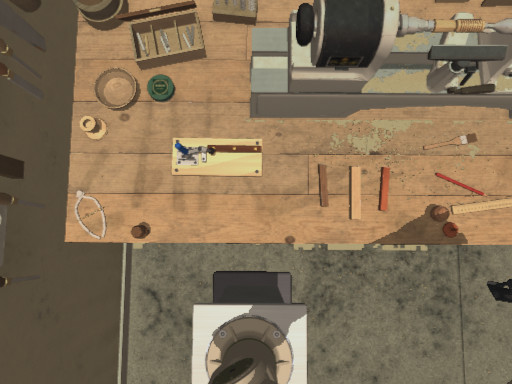

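View pics/side0.png

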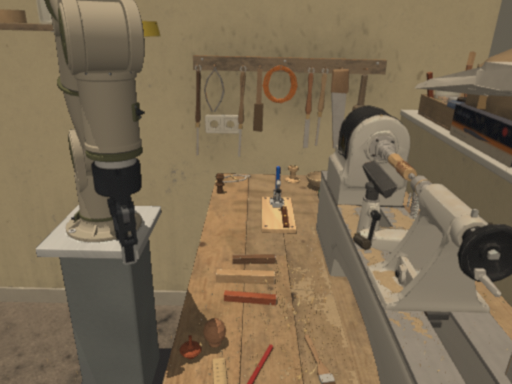

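```bash
cat > h.py <<'E'
import numpy as np, cv2
from bench import *
def px2w(n,u,v,z):
    i=camera_info(n); R=i["R"];t=i["t"]
    d=R.T@np.array([(u-i["cx"])/i["fx"],(v-i["cy"])/i["fy"],1.]); c=-R.T@t
    return c+d*(z-c[2])/d[2]
def w2px(n,X):
    i=camera_info(n); p=i["R"]@np.array(X)+i["t"]
    return np.array([i["fx"]*p[0]/p[2]+i["cx"],i["fy"]*p[1]/p[2]+i["cy"]])
def crop(n,im,u0,v0,w,h,k,name):
    cv2.imwrite(name,cv2.resize(im[v0:v0+h,u0:u0+w],None,fx=k,fy=k,interpolation=cv2.INTER_CUBIC))
E
python3 - <<'E'
from h import *
im=cv2.imread("pics/top0.png")
crop("top",im,165,130,105,55,7,"pics/t_jig.png")
crop("top",im,310,155,90,70,8,"pics/t_bl.png")
d=np.load("pics/top0d.npy")
im=cv2.imread("pics/side0.png")
crop("side",im,200,160,110,150,4,"pics/s_j.png")
i=camera_info("top")
for u,v in [(355,193),(323,185),(384,188),(345,200),(250,170),(180,165)]:
    z=d[v,u]; p=i["R"].T@(z*np.array([(u-i["cx"])/i["fx"],(v-i["cy"])/i["fy"],1])-i["t"]); print(u,v,p)
E
```

```text
355 193 [ 0.46349609 -0.29483529  0.02551027]
323 185 [ 0.48624652 -0.20567133  0.02082799]
384 188 [ 0.47864715 -0.3782473   0.02209083]
345 200 [ 0.44580163 -0.27257326 -0.00105829]
250 170 [0.52879649 0.00208248 0.01603708]
180 165 [0.54234994 0.20343005 0.01406749]
```

View pics/t_jig.png

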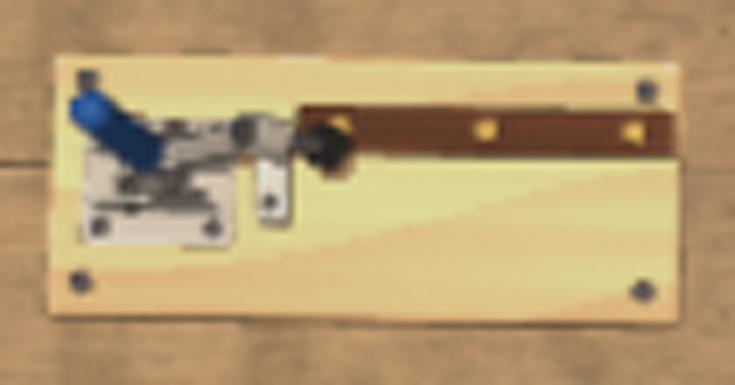

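View pics/t_bl.png

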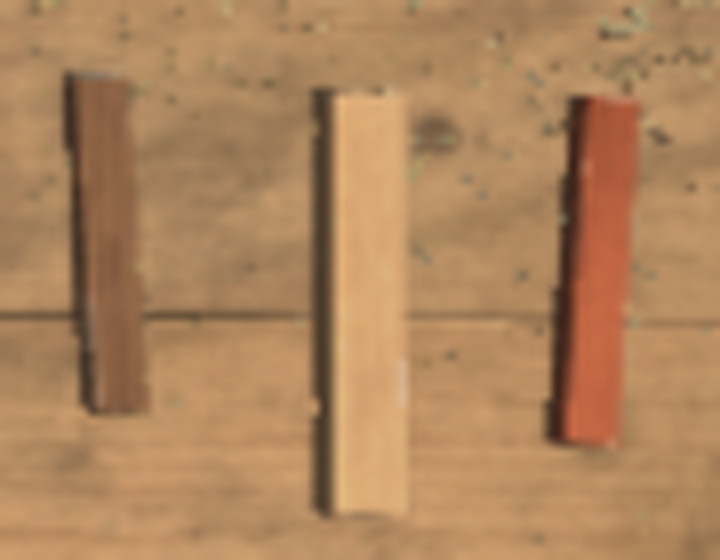

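View pics/s_j.png

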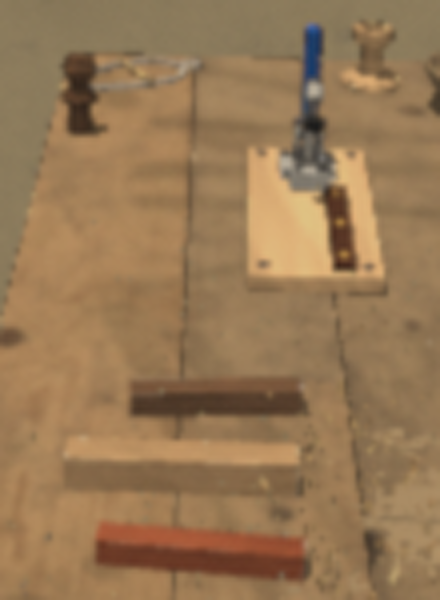

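```bash
python3 - <<'E'
from h import *
def f(pts,k,o,z): return np.array([px2w("top",(x+.5)/k-.5+o[0],(y+.5)/k-.5+o[1],z) for x,y in pts])
j=f([(56,57),(680,63),(679,323),(50,316)],7,(165,130),.018)
print(j,j.mean(0)); 
def ang(a): return np.degrees(np.arctan2(a[1],a[0]))
print("jig y dir",ang(j[0]-j[1]),ang(j[3]-j[2]), "x dir",ang(j[0]-j[3]),ang(j[1]-j[2]), np.linalg.norm(j[0]-j[1]),np.linalg.norm(j[0]-j[3]))
fe=f([(300,158),(674,160)],7,(165,130),.026); print("fence face",fe, ang(fe[0]-fe[1]))
fe=f([(290,170),(290,222)],7,(165,130),.036); print("stop face",fe)
b=f([(330,92),(407,93),(407,515),(331,515)],8,(310,155),.025)
print(b,b.mean(0),ang(b[0]-b[3]),ang(b[1]-b[2]),np.linalg.norm(b[0]-b[3]),np.linalg.norm(b[0]-b[1]))
w=f([(78,78),(128,78),(147,410),(100,410)],8,(310,155),.02);print("wal",w)
w=f([(588,98),(637,98),(617,443),(567,443)],8,(310,155),.019);print("pad",w)
E
```

```text
[[ 0.62129608  0.22626522  0.018     ]
 [ 0.62045542 -0.03101403  0.018     ]
 [ 0.51217712 -0.03111743  0.018     ]
 [ 0.51338407  0.22552242  0.018     ]] [0.56682817 0.09741405 0.018     ]
jig y dir 89.81278471843777 89.73054687414572 x dir 0.3943853491087711 0.05471540447855675 0.2572806210810604 0.10791457413597526
fence face [[ 0.57789691  0.12378789  0.026     ]
 [ 0.57806574 -0.02863209  0.026     ]] 90.06346443449887
stop face [[0.57080837 0.12642525 0.036     ]
 [0.54952637 0.12599424 0.036     ]]
[[ 0.54051772 -0.28469892  0.025     ]
 [ 0.54033661 -0.31206747  0.025     ]
 [ 0.39055551 -0.30865392  0.025     ]
 [ 0.39038166 -0.28203019  0.025     ]] [ 0.46544788 -0.29686262  0.025     ] -1.0183458226221453 -1.3055608256010023 0.15015977974167333 0.027369151792392073
wal [[ 0.54588994 -0.19601399  0.02      ]
 [ 0.54600686 -0.21388342  0.02      ]
 [ 0.42716989 -0.2190411   0.02      ]
 [ 0.42706142 -0.20243846  0.02      ]]
pad [[ 0.54001827 -0.37841556  0.019     ]
 [ 0.54013288 -0.39593219  0.019     ]
 [ 0.4166483  -0.38506654  0.019     ]
 [ 0.41653295 -0.36740744  0.019     ]]
```

Request:
move_arm --moves '[[55, [-0.144, 0, 0.232], [0, 0, 0]], [55, [-0.144, 0, 0.232], [0, 0, 0]], [55, [-0.144, 0, 0.232], [0, 0, 0]], [55, [-0.144, 0, 0.232], [0, 0, 0]], [55, [-0.144, 0, 0.232], [0, 0, 0]], [55, [-0.144, 0, 0.232], [0, 0, 0]], [55, [0, 0.1, 0], [0, 0.19, 0]], [55, [0, 0.1, 0], [0, 0.19, 0]], [55, [0, 0.1, 0], [0, 0.19, 0]]]'

```text
time: 1.23
eef_pos: [0.4448, -0.2858, 0.1662]
tool_rot: [-1.574, 0.004, -1.604]
force: [-0.3, -0.4, -0.2]
gripper_width: 0.055
```

```bash
cat >> h.py <<'E'
def rot(rpy):
    from scipy.spatial.transform import Rotation as Ro
    return Ro.from_euler('xyz',rpy)
def go(pos,yaw_deg):
    "total shift (in current tool axes, 200mm units) and turn units to reach pos with tool down, yaw"
    s=read_state(); from scipy.spatial.transform import Rotation as Ro
    R=rot(s["tool_rot"]); T=Ro.from_euler('xyz',[-np.pi/2,0,np.radians(yaw_deg)])
    print("t",round(s["time"],2),"pos",np.round(s["eef_pos"],4),"rpy",np.round(np.degrees(s["tool_rot"]),2),"F",np.round(s["force"],1),"w",round(s["gripper_width"]*1000,1),"q",np.round(s["joint_positions"],2))
    print("shift",np.round(R.inv().apply(np.array(pos)-s["eef_pos"])/.2,4),"turn",np.round((R.inv()*T).as_rotvec()/(np.pi/4),4))
E
python3 -c "
from h import *
go([0.4404,-0.2964,0.006],-91.1)"
```

```text
t 1.23 pos [ 0.4448 -0.2858  0.1662] rpy [-90.19   0.25 -91.92] F [-0.3 -0.4 -0.2] w 55.0 q [ 0.64  0.23 -0.14  1.72  0.03  1.2  -1.12]
shift [ 0.0571  0.801  -0.0177] turn [ 0.0042 -0.0182 -0.0055]
```

Request:
move_arm --moves '[[55, [0.057, 0, -0.018], [0.004, -0.018, -0.005]], [55, [0, 0.2, 0], [0, 0, 0]], [55, [0, 0.2, 0], [0, 0, 0]], [55, [0, 0, 0], [0, 0, 0]]]'

```text
time: 1.72
eef_pos: [0.4395, -0.3007, 0.0857]
tool_rot: [-1.571, -0.001, -1.577]
force: [-0.0, -0.0, 1.0]
gripper_width: 0.0549
```

```bash
python3 - <<'E'
from h import *
go([0.4404,-0.2964,0.010],-91.1)
im,d=camera("side"); crop("s",im,200,190,120,130,5,"pics/s1.png")
im,d=camera("top"); crop("s",im,310,150,100,80,7,"pics/t1.png")
E
```

```text
t 1.73 pos [ 0.4395 -0.3007  0.0857] rpy [-9.002e+01 -8.000e-02 -9.036e+01] F [-0. -0.  1.] w 54.9 q [ 0.65  0.31 -0.13  1.81  0.05  1.02 -1.08]
shift [-0.0218  0.3784  0.0046] turn [0.0004 0.0164 0.0017]
```

View pics/s1.png

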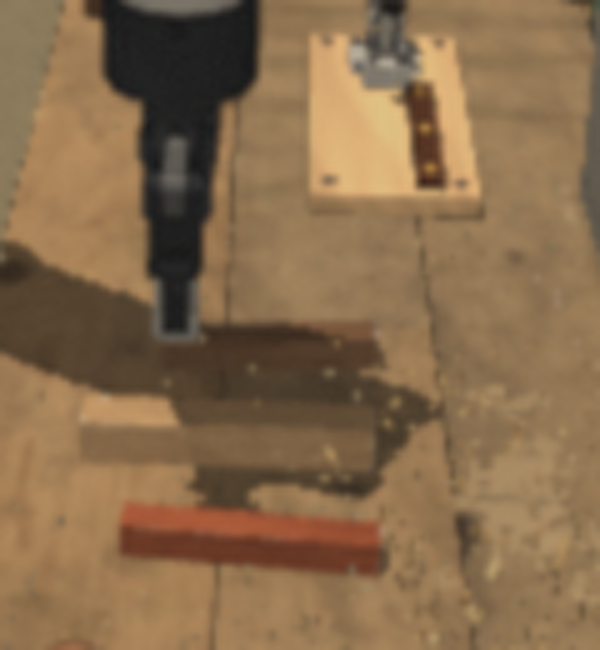

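View pics/t1.png

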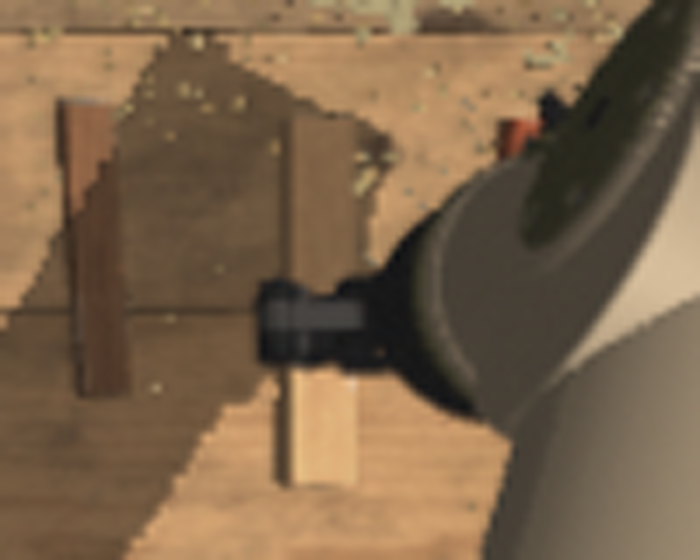

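Request:
move_arm --moves '[[55, [-0.022, 0.14, 0.005], [0, 0.016, 0]], [55, [0, 0.14, 0], [0, 0, 0]], [55, [0, 0.09, 0], [0, 0, 0]], [55, [0, 0, 0], [0, 0, 0]]]'

```text
time: 2.33
eef_pos: [0.4492, -0.3025, 0.0226]
tool_rot: [-1.553, -0.013, -1.588]
force: [0.3, -0.3, -0.0]
gripper_width: 0.0549
```

```bash
python3 - <<'E'
from h import *
go([0.4404,-0.2964,0.010],-91.1)
im,d=camera("side"); crop("s",im,200,190,120,130,5,"pics/s2.png")
E
```

```text
t 2.33 pos [ 0.4492 -0.3025  0.0226] rpy [-88.99  -0.72 -90.98] F [ 0.3 -0.3 -0. ] w 54.9 q [ 0.64  0.4  -0.13  1.85  0.07  0.87 -1.11]
shift [-0.0304  0.062  -0.0458] turn [-0.0225  0.0027  0.016 ]
```

View pics/s2.png

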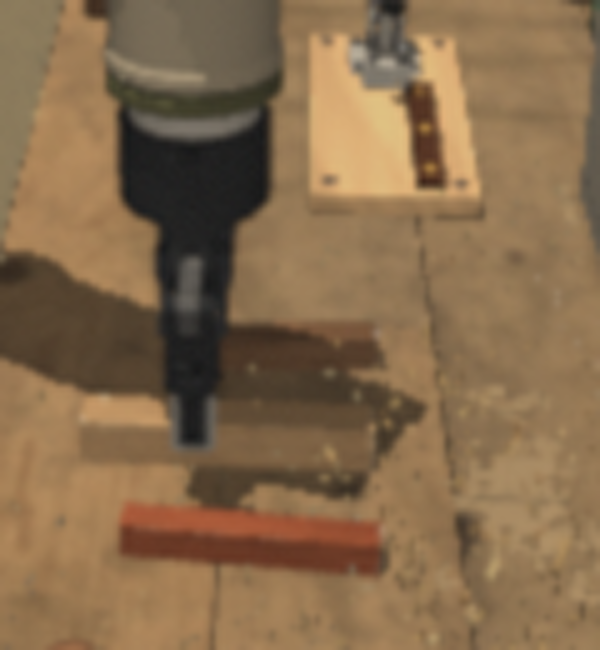

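Request:
move_arm --moves '[[55, [-0.03, 0, -0.046], [-0.022, 0, 0.016]], [55, [0, 0.03, 0], [0, 0, 0]], [55, [0, 0, 0], [0, 0, 0]], [55, [0, 0, 0], [0, 0, 0]]]'

```text
time: 2.88
eef_pos: [0.4417, -0.2974, 0.0199]
tool_rot: [-1.567, -0.002, -1.588]
force: [-1.0, -1.0, 0.1]
gripper_width: 0.0549
```

```bash
python3 - <<'E'
from h import *
go([0.4404,-0.2964,0.010],-91.1)
E
```

```text
t 2.88 pos [ 0.4417 -0.2974  0.0199] rpy [-89.76  -0.14 -90.97] F [-1.  -1.   0.1] w 54.9 q [ 0.64  0.4  -0.13  1.86  0.07  0.88 -1.11]
shift [-0.005   0.0493 -0.007 ] turn [-0.0054  0.0029  0.0031]
```

Request:
move_arm --moves '[[55, [-0.005, 0.05, -0.007], [-0.005, 0, 0.003]], [55, [0, 0, 0], [0, 0, 0]], [55, [0, 0.01, 0], [0, 0, 0]], [55, [0, 0, 0], [0, 0, 0]]]'

```text
time: 3.38
eef_pos: [0.4401, -0.2962, 0.0067]
tool_rot: [-1.571, 0.0, -1.588]
force: [0.1, -0.8, -0.2]
gripper_width: 0.0551
```

```bash
python3 - <<'E'
from h import *
go([0.4404,-0.2964,0.010],-91.1)
E
```

```text
t 3.38 pos [ 0.4401 -0.2962  0.0067] rpy [-9.003e+01  3.000e-02 -9.097e+01] F [ 0.1 -0.8 -0.2] w 55.1 q [ 0.64  0.42 -0.13  1.87  0.07  0.86 -1.11]
shift [ 0.001  -0.0167  0.0013] turn [ 0.0006  0.0029 -0.0006]
```

Raise 3.5 mm, then close.

Request:
move_arm --moves '[[55, [0, -0.018, 0], [0, 0, 0]], [55, [0, 0, 0], [0, 0, 0]], [20, [0, 0, 0], [0, 0, 0]], [20, [0, 0, 0], [0, 0, 0]], [20, [0, 0, 0], [0, 0, 0]], [20, [0, 0, 0], [0, 0, 0]], [20, [0, 0, 0], [0, 0, 0]], [20, [0, 0, 0], [0, 0, 0]]]'

```text
time: 4.38
eef_pos: [0.4405, -0.2966, 0.0113]
tool_rot: [-1.57, -0.0, -1.588]
force: [-0.7, 1.5, 1.1]
gripper_width: 0.0233
```

```bash
python3 - <<'E'
from h import *
go([0.4404,-0.2964,0.010],-91.1)
im,d=camera("side"); crop("s",im,200,190,120,130,5,"pics/s3.png")
E
```

```text
t 4.38 pos [ 0.4405 -0.2966  0.0113] rpy [-8.997e+01 -2.000e-02 -9.098e+01] F [-0.7  1.5  1.1] w 23.3 q [ 0.64  0.41 -0.13  1.87  0.07  0.87 -1.11]
shift [-0.0008  0.0065 -0.0007] turn [-0.0006  0.0027  0.0003]
```

View pics/s3.png

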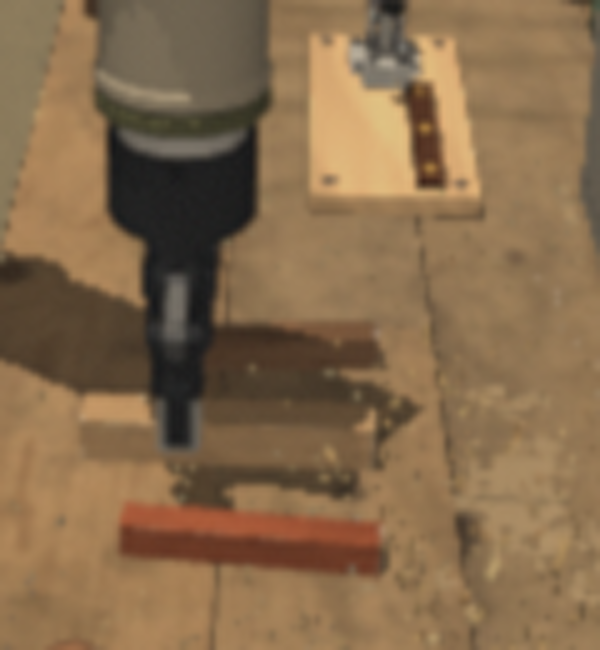

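Request:
move_arm --moves '[[20, [0, -0.1, 0], [0, 0, 0]], [20, [0, -0.25, 0], [0, 0, 0]], [20, [0, -0.2, 0], [0, 0, 0]], [20, [0, 0, 0], [0, -0.2, 0]], [20, [0, 0, 0], [0, -0.2, 0]], [20, [0, 0, 0], [0, -0.2, 0]], [20, [0, 0, 0], [0, -0.2, 0]], [20, [0, 0, 0], [0, -0.2, 0]], [20, [0, 0, 0], [0, -0.2, 0]], [20, [0, 0, 0], [0, -0.2, 0]], [20, [0, 0, 0], [0, -0.2, 0]], [20, [0, 0, 0], [0, 0, 0]]]'

```text
time: 5.92
eef_pos: [0.4384, -0.2952, 0.1223]
tool_rot: [-1.57, 0.005, -0.291]
force: [-0.0, 0.3, -0.1]
gripper_width: 0.0235
```

```bash
python3 - <<'E'
from h import *
go([0.561,-0.013,0.11],0)
E
```

```text
t 5.92 pos [ 0.4384 -0.2952  0.1223] rpy [-89.93   0.27 -16.69] F [-0.   0.3 -0.1] w 23.5 q [ 0.8   0.28 -0.31  1.77  0.1   1.11  0.16]
shift [0.1824 0.0626 1.5274] turn [-0.0025 -0.371  -0.0058]
```

Request:
move_arm --moves '[[20, [0, 0, 0], [0, -0.185, 0]], [20, [0, 0, 0], [0, -0.185, 0]], [20, [0.1, 0, 0.22], [0, 0, 0]], [20, [0.1, 0, 0.22], [0, 0, 0]], [20, [0.1, 0, 0.22], [0, 0, 0]], [20, [0.1, 0, 0.22], [0, 0, 0]], [20, [0.1, 0, 0.22], [0, 0, 0]], [20, [0.05, 0, 0.11], [0, 0, 0]], [20, [0, 0, 0], [0, 0, 0]]]'

```text
time: 7.05
eef_pos: [0.5533, -0.0483, 0.1212]
tool_rot: [-1.568, 0.005, -0.033]
force: [-0.2, 0.4, -1.1]
gripper_width: 0.0234
```

```bash
python3 - <<'E'
from h import *
go([0.561,-0.013,0.07],0)
im,d=camera("side"); crop("s",im,180,140,140,140,5,"pics/s4.png")
im,d=camera("top"); crop("s",im,165,120,130,100,6,"pics/t4.png")
E
```

```text
t 7.05 pos [ 0.5533 -0.0483  0.1212] rpy [-89.83   0.3   -1.9 ] F [-0.2  0.4 -1.1] w 23.4 q [ 0.43  0.36 -0.49  1.69  0.18  1.14 -0.14]
shift [0.0338 0.2563 0.177 ] turn [-0.0038 -0.0423 -0.0067]
```

View pics/s4.png

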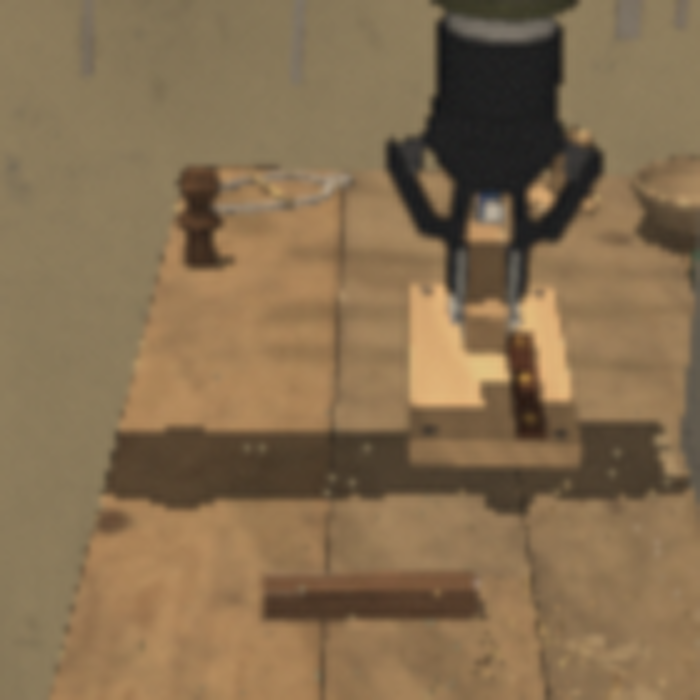

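View pics/t4.png

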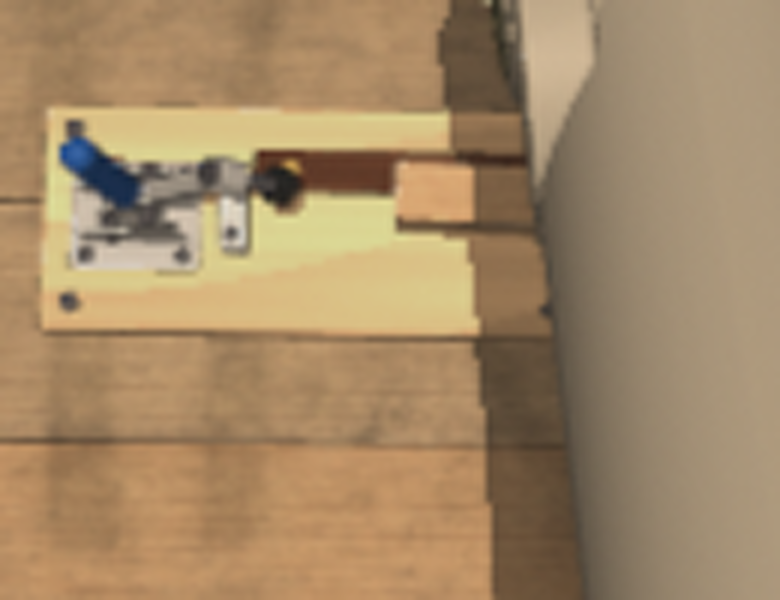

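Request:
move_arm --moves '[[20, [0.034, 0.06, 0.177], [-0.004, -0.042, -0.007]], [20, [0, 0.1, 0], [0, 0, 0]], [20, [0, 0.05, 0], [0, 0, 0]], [20, [0, 0, 0], [0, 0, 0]], [20, [0, 0, 0], [0, 0, 0]]]'

```text
time: 7.78
eef_pos: [0.5601, -0.0245, 0.0787]
tool_rot: [-1.577, -0.0, -0.019]
force: [0.3, -1.4, -0.1]
gripper_width: 0.0232
```

```bash
python3 - <<'E'
from h import *
print(px2w("top",(395.5/6)-.5+165,(190.5/6)-.5+120,.135))
go([0.561,-0.013,0.032],0)
im,d=camera("top"); crop("s",im,165,120,130,100,6,"pics/t5.png")
E
```

```text
[0.55730083 0.05081743 0.135     ]
t 7.78 pos [ 0.5601 -0.0245  0.0787] rpy [-90.33  -0.    -1.08] F [ 0.3 -1.4 -0.1] w 23.2 q [ 0.37  0.42 -0.49  1.73  0.23  1.06 -0.21]
shift [0.0034 0.2331 0.0588] turn [ 0.0074 -0.0241  0.    ]
```

View pics/t5.png

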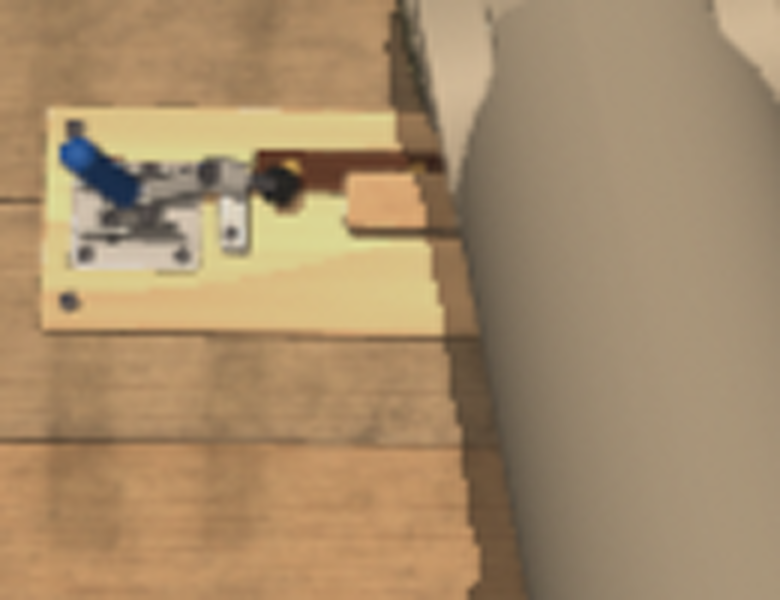

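Request:
move_arm --moves '[[20, [-0.005, 0.08, 0.055], [0.007, -0.024, 0]], [20, [0, 0.08, 0], [0, 0, 0]], [20, [0, 0, 0], [0, 0, 0]], [20, [0, 0, 0], [0, 0, 0]]]'

```text
time: 8.32
eef_pos: [0.5593, -0.0127, 0.0446]
tool_rot: [-1.571, -0.0, 0.001]
force: [-0.0, -0.0, -1.0]
gripper_width: 0.0235
```

```bash
python3 - <<'E'
from h import *
go([0.559,-0.013,0.030],0)
E
```

```text
t 8.32 pos [ 0.5593 -0.0127  0.0446] rpy [-8.999e+01 -2.000e-02  8.000e-02] F [-0. -0. -1.] w 23.5 q [ 0.35  0.46 -0.48  1.76  0.25  0.99 -0.23]
shift [-0.0016  0.0731 -0.0018] turn [-0.0003  0.0018  0.0005]
```

Request:
move_arm --moves '[[20, [0, 0.05, 0], [0, 0, 0]], [20, [0, 0, 0], [0, 0, 0]], [20, [0, 0.01, 0], [0, 0, 0]], [20, [0, 0, 0], [0, 0, 0]], [20, [0, 0, 0], [0, 0, 0]]]'

```text
time: 8.95
eef_pos: [0.56, -0.013, 0.0325]
tool_rot: [-1.571, -0.002, 0.001]
force: [-0.4, 0.3, -0.4]
gripper_width: 0.0234
```

```bash
python3 - <<'E'
from h import *
go([0.559,-0.013,0.030],0)
E
```

```text
t 8.95 pos [ 0.56   -0.013   0.0325] rpy [-9.e+01 -1.e-01  5.e-02] F [-0.4  0.3 -0.4] w 23.4 q [ 0.35  0.47 -0.48  1.77  0.26  0.96 -0.23]
shift [-0.0048  0.0124 -0.0002] turn [0.     0.0011 0.0021]
```

Request:
move_arm --moves '[[20, [0, 0.012, 0], [0, 0, 0]], [20, [0, 0, 0], [0, 0, 0]], [20, [0, 0, 0], [0, 0, 0]]]'

```text
time: 9.32
eef_pos: [0.5601, -0.013, 0.0302]
tool_rot: [-1.571, -0.002, 0.001]
force: [-0.2, -0.5, -1.8]
gripper_width: 0.0233
```

```bash
python3 - <<'E'
from h import *
go([0.562,0.020,0.0295],0)
E
```

```text
t 9.32 pos [ 0.5601 -0.013   0.0302] rpy [-9.001e+01 -1.200e-01  5.000e-02] F [-0.2 -0.5 -1.8] w 23.3 q [ 0.35  0.48 -0.48  1.77  0.26  0.96 -0.24]
shift [0.0095 0.0034 0.1649] turn [0.0001 0.0011 0.0027]
```

Slide to about 7 mm short of the stop.

Request:
move_arm --moves '[[20, [0.005, 0, 0.05], [0, 0, 0]], [20, [0.005, 0, 0.05], [0, 0, 0]], [20, [0, 0, 0.05], [0, 0, 0]], [20, [0, 0, 0], [0, 0, 0]], [20, [0, 0, 0], [0, 0, 0]]]'

```text
time: 9.95
eef_pos: [0.5623, 0.0205, 0.0303]
tool_rot: [-1.57, -0.002, 0.003]
force: [0.5, -0.7, -0.9]
gripper_width: 0.0233
```

```bash
python3 - <<'E'
from h import *
go([0.566,0.026,0.0295],0)
im,d=camera("top"); crop("s",im,165,120,130,100,6,"pics/t6.png")
im,d=camera("side"); crop("s",im,230,150,90,90,7,"pics/s6.png")
E
```

```text
t 9.95 pos [0.5623 0.0205 0.0303] rpy [-89.97  -0.14   0.15] F [ 0.5 -0.7 -0.9] w 23.3 q [ 0.29  0.48 -0.49  1.76  0.27  0.96 -0.3 ]
shift [0.0187 0.0041 0.0274] turn [-0.0006  0.0033  0.003 ]
```

View pics/t6.png

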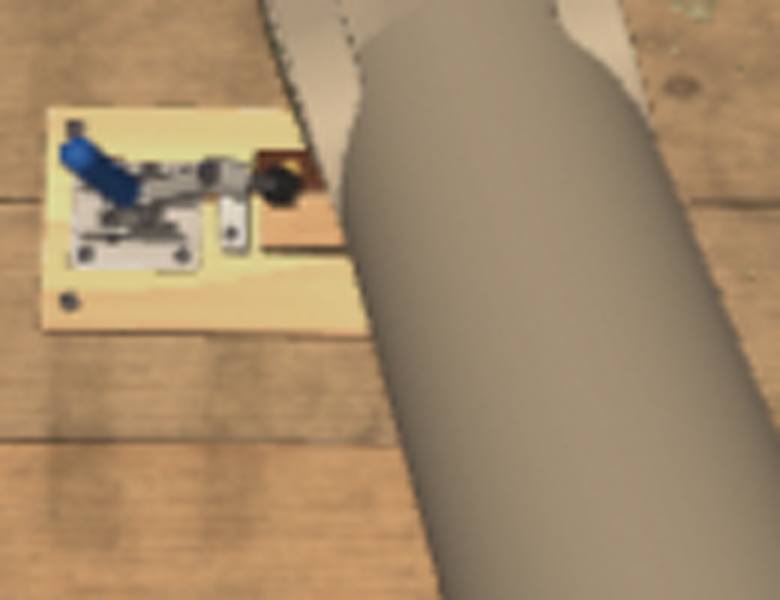

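View pics/s6.png

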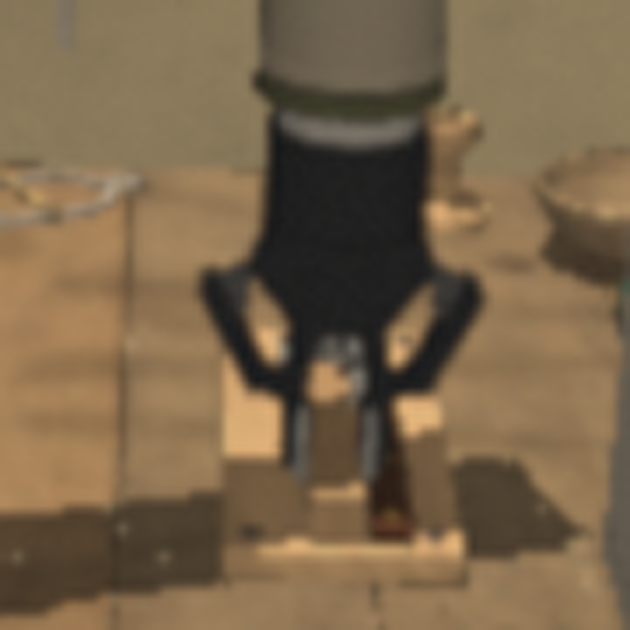

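Request:
move_arm --moves '[[20, [0.01, 0, 0.02], [0, 0, 0]], [20, [0, 0, 0], [0, 0, 0]], [20, [0, 0, 0], [0, 0, 0]]]'

```text
time: 10.42
eef_pos: [0.5644, 0.0238, 0.0303]
tool_rot: [-1.571, -0.002, 0.001]
force: [0.8, -0.7, -1.0]
gripper_width: 0.0236
```

Request:
move_arm --moves '[[20, [0, 0, 0.015], [0, 0, 0]], [20, [0, 0, 0], [0, 0, 0]], [20, [0, 0, 0], [0, 0, 0]]]'

```text
time: 10.8
eef_pos: [0.5644, 0.0269, 0.0303]
tool_rot: [-1.571, -0.002, 0.001]
force: [0.4, 0.1, -0.2]
gripper_width: 0.0234
```

Request:
move_arm --moves '[[20, [0, 0, 0.012], [0, 0, 0]], [20, [0, 0, 0], [0, 0, 0]], [20, [0, 0, 0], [0, 0, 0]]]'

```text
time: 11.18
eef_pos: [0.5643, 0.0282, 0.0302]
tool_rot: [-1.572, -0.002, -0.0]
force: [-0.3, -0.8, -0.7]
gripper_width: 0.0234
```

Request:
move_arm --moves '[[20, [0.012, 0, 0], [0, 0, 0]], [20, [0, 0, 0], [0, 0, 0]], [20, [0, 0, 0], [0, 0, 0]]]'

```text
time: 11.55
eef_pos: [0.5665, 0.0282, 0.0301]
tool_rot: [-1.572, -0.001, -0.0]
force: [-1.6, -0.8, 0.1]
gripper_width: 0.0233
```

Request:
move_arm --moves '[[20, [0, 0, 0.02], [0, 0, 0]]]'

```text
time: 11.68
eef_pos: [0.5665, 0.0283, 0.03]
tool_rot: [-1.576, -0.001, -0.003]
force: [-1.0, -17.2, 1.8]
gripper_width: 0.0234
```

Request:
move_arm --moves '[[20, [0.02, 0, 0], [0, 0, 0]]]'

```text
time: 11.8
eef_pos: [0.5669, 0.028, 0.0293]
tool_rot: [-1.577, 0.007, -0.004]
force: [-24.1, 3.5, 17.1]
gripper_width: 0.0237
```

Request:
move_arm --moves '[[20, [0, 0, 0.005], [0, 0, 0]], [20, [0, 0, 0], [0, 0, 0]], [45, [0, 0, 0], [0, 0, 0]], [45, [0, 0, 0], [0, 0, 0]], [45, [0, 0, 0], [0, 0, 0]]]'

```text
time: 12.42
eef_pos: [0.5676, 0.0297, 0.0299]
tool_rot: [-1.577, 0.005, -0.003]
force: [-0.3, 0.7, -0.6]
gripper_width: 0.045
```

```bash
python3 - <<'E'
from h import *
go([0.566,0.0,0.0295],0)
im,d=camera("top"); crop("s",im,165,120,130,100,6,"pics/t7.png")
im,d=camera("side"); crop("s",im,230,150,90,90,7,"pics/s7.png")
E
```

```text
t 12.43 pos [0.5676 0.0297 0.0299] rpy [-90.35   0.31  -0.19] F [-0.3  0.7 -0.6] w 45.0 q [ 0.27  0.5  -0.48  1.74  0.28  0.98 -0.33]
shift [-0.0077  0.0031 -0.1486] turn [ 0.0078 -0.0042 -0.0068]
```

View pics/t7.png

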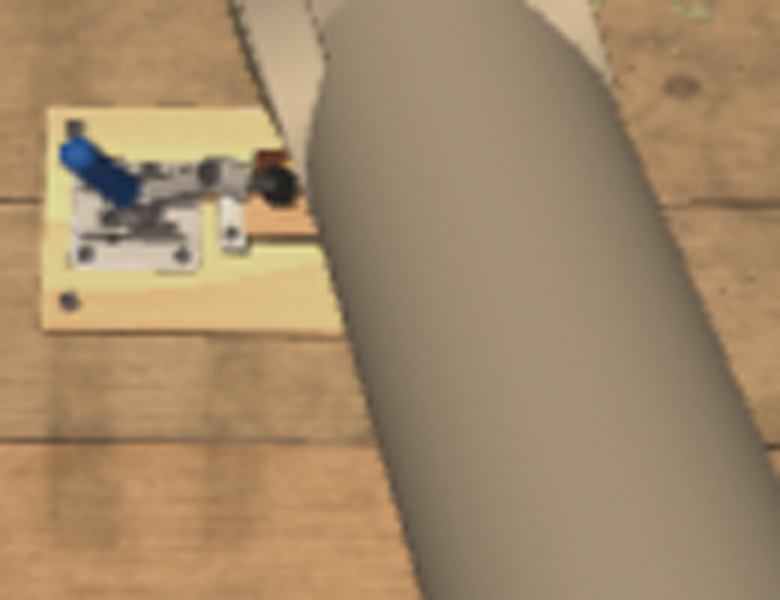

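View pics/s7.png

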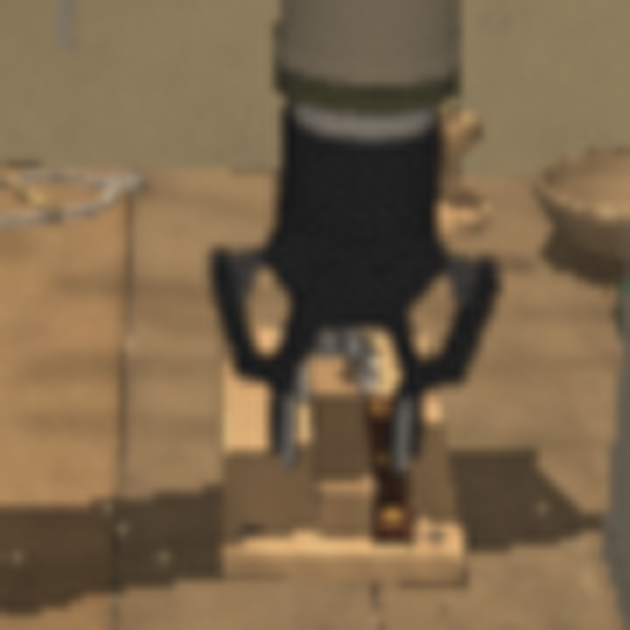

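Request:
move_arm --moves '[[45, [0, -0.05, 0], [0, 0, 0]], [45, [0, -0.2, 0], [0, 0, 0]], [45, [0, -0.25, 0], [0, 0, 0]], [0, [0, -0.25, -0.1], [0, 0, 0]], [0, [0, 0, -0.25], [0, 0, 0]], [0, [0, 0, -0.25], [0, 0, 0]], [0, [0, 0, -0.25], [0, 0, 0]], [0, [0, 0, 0], [0, 0, 0]]]'

```text
time: 13.52
eef_pos: [0.5692, -0.1428, 0.1923]
tool_rot: [-1.578, -0.001, 0.001]
force: [-1.2, 0.9, 0.4]
gripper_width: -0.0
```

```bash
python3 - <<'E'
from h import *
go([0.566,0.0,0.2],0)
im,d=camera("top"); crop("s",im,165,130,105,55,7,"pics/t8.png"); cv2.imwrite("pics/t8f.png",im)
im,d=camera("side"); crop("s",im,240,150,70,90,8,"pics/s8.png"); np.save("pics/s8d.npy",d)
E
```

```text
t 13.53 pos [ 0.5692 -0.1428  0.1923] rpy [-9.042e+01 -4.000e-02  6.000e-02] F [-1.2  0.9  0.4] w -0.0 q [ 0.53  0.36 -0.44  1.53  0.16  1.29  0.07]
shift [-0.015  -0.0438  0.7138] turn [0.0092 0.0014 0.0008]
```

View pics/t8.png

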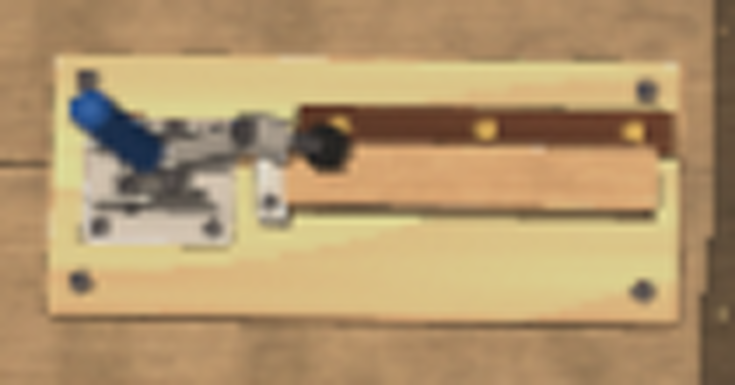

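View pics/s8.png

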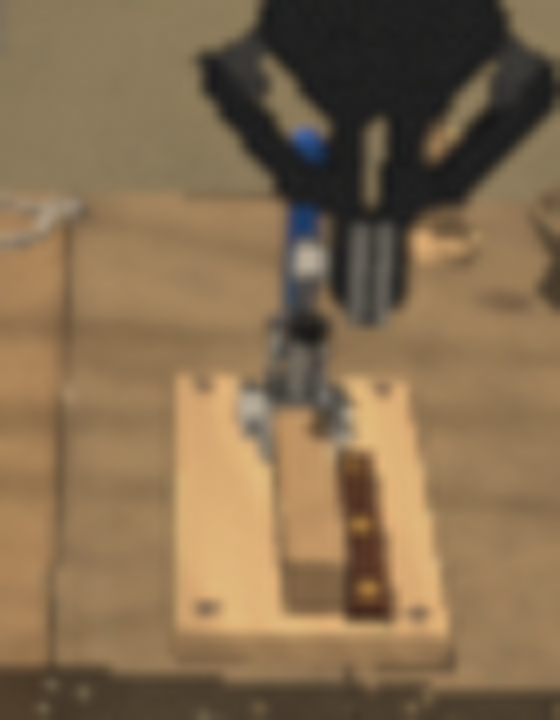

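```bash
python3 - <<'E'
from h import *
def c2p(x,y): return (x+.5)/7-.5+165,(y+.5)/7-.5+130
print("end",px2w("top",*c2p(90,103),.147)); print("base",px2w("top",*c2p(152,152),.075))
print("piv?",px2w("top",*c2p(165,185),.03))
J=np.array([.567,.0978,0])
for p in [(-12.5,30,43),(12.5,30,43),(12.5,-121,43),(-12.5,-121,43)]:
    u,v=w2px("top",J+np.array(p)/1000); print(p,np.round([(u+.5-165)*7-.5,(v+.5-130)*7-.5],0))
d=np.load("pics/side0d.npy"); im=cv2.imread("pics/side0.png").astype(int)
i=camera_info("side")
m=(im[...,0]-im[...,2]>50); m[:, :262]=0; m[:,300:]=0; m[:160]=0;m[230:]=0
for v in range(160,225):
    us=np.where(m[v])[0]
    if len(us):
        u=us.mean(); z=np.median(d[v,us]); p=i["R"].T@(z*np.array([(u-i["cx"])/i["fx"],(v-i["cy"])/i["fy"],1])-i["t"]); print(v,us.min(),us.max(),np.round(p,4))
E
```

```text
end [0.57176526 0.18444358 0.147     ]
base [0.56941558 0.17500575 0.075     ]
piv? [0.56554783 0.17779492 0.03      ]
(-12.5, 30, 43) [283. 206.]
(12.5, 30, 43) [285. 145.]
(12.5, -121, 43) [661. 147.]
(-12.5, -121, 43) [661. 209.]
167 277 279 [0.5666 0.1784 0.1503]
168 277 279 [0.5666 0.1749 0.1478]
169 277 279 [0.5667 0.1742 0.1443]
170 277 279 [0.5669 0.1738 0.1408]
171 277 279 [0.5673 0.1777 0.1357]
172 277 279 [0.5675 0.1775 0.132 ]
173 277 278 [0.5656 0.1728 0.1299]
174 277 278 [0.5658 0.173  0.1261]
175 277 278 [0.5658 0.1714 0.1229]
176 277 278 [0.566  0.1709 0.1194]
177 277 278 [0.5663 0.1738 0.1146]
178 277 278 [0.5664 0.1721 0.1114]
```

```bash
python3 - <<'E'
from h import *
d=np.load("pics/side0d.npy"); im=cv2.imread("pics/side0.png")
i=camera_info("side")
for v in range(176,212):
  r=[]
  for u in (275,278,281):
    z=d[v,u]; p=i["R"].T@(z*np.array([(u-i["cx"])/i["fx"],(v-i["cy"])/i["fy"],1])-i["t"]); r.append(str(np.round(p[1:],3))+str(im[v,u]))
  print(v,*r)
d=np.load("pics/top0d.npy");i=camera_info("top")
for u in range(174,216,2):
  b=max((( i["R"].T@(d[v,u]*np.array([(u-i["cx"])/i["fx"],(v-i["cy"])/i["fy"],1])-i["t"]))  for v in range(138,165)),key=lambda p:p[2]); print(u,np.round(b,3),end=";")
E
```

```text
176 [0.496 0.002][ 84 103 126] [0.169 0.12 ][100  60  31] [ 0.504 -0.   ][ 88 122 151]
177 [ 0.494 -0.002][ 85 103 123] [0.173 0.115][100  60  32] [0.487 0.001][ 87 122 151]
178 [0.473 0.001][ 86 101 119] [0.172 0.111][98 62 39] [0.474 0.001][ 87 122 151]
179 [ 0.467 -0.001][ 85  99 117] [0.125 0.125][93 79 72] [0.465 0.   ][ 86 121 151]
180 [0.45 0.  ][ 82  97 113] [0.125 0.122][114 123 129] [0.449 0.001][ 87 121 149]
181 [0.433 0.002][ 83  96 110] [0.122 0.119][144 162 173] [0.439 0.001][ 91 124 151]
182 [ 0.429 -0.001][ 84  96 109] [0.115 0.118][154 174 185] [0.422 0.003][ 93 124 151]
183 [ 0.417 -0.001][ 84  95 105] [0.117 0.113][144 162 173] [0.414 0.001][ 91 123 149]
184 [ 0.405 -0.001][ 85  93 103] [0.118 0.11 ][105 118 125] [0.404 0.   ][ 89 121 149]
185 [ 0.397 -0.002][ 86  94 104] [0.117 0.106][73 79 84] [0.389 0.001][ 87 121 150]
186 [0.171 0.081][ 88  94 104] [0.111 0.105][70 73 79] [ 0.384 -0.001][ 87 122 153]
187 [0.174 0.076][ 87  95 105] [0.11  0.101][71 76 83] [0.366 0.002][ 89 125 157]
188 [ 0.362 -0.002][ 81  93 104] [0.106 0.099][62 68 75] [0.359 0.   ][ 87 123 15
[... 1686 characters left out ...]
.024][41 59 81]
210 [0.103 0.018][130 192 223] [0.105 0.018][113 166 202] [0.094 0.023][48 70 93]
211 [0.09 0.02][130 193 223] [0.091 0.02 ][126 185 221] [0.09  0.021][ 67  98 125]
174 [0.57  0.22  0.023];176 [0.568 0.186 0.155];178 [ 0.351 -0.014  1.086];180 [0.569 0.177 0.15 ];182 [0.57  0.175 0.137];184 [0.566 0.173 0.12 ];186 [0.568 0.171 0.099];188 [0.57  0.17  0.076];190 [ 0.351 -0.014  1.086];192 [0.57  0.157 0.089];194 [0.569 0.151 0.096];196 [0.564 0.144 0.103];198 [ 0.351 -0.014  1.086];200 [0.567 0.13  0.126];202 [ 0.351 -0.014  1.086];204 [ 0.351 -0.014  1.086];206 [0.568 0.116 0.113];208 [0.567 0.112 0.103];210 [0.568 0.108 0.099];212 [0.571 0.102 0.099];214 [0.569 0.097 0.095];
```

Request:
move_arm --moves '[[0, [0, -0.05, 0.2], [0.009, 0, 0]], [0, [0, 0, 0.25], [0, 0, 0]], [0, [0, 0, 0.25], [0, 0, 0]], [0, [0, 0, 0.25], [0, 0, 0]], [0, [0, 0, 0.25], [0, 0, 0]], [0, [0, 0, 0.1], [0, 0, 0]], [0, [0, 0, 0], [0, 0, 0]]]'

```text
time: 14.5
eef_pos: [0.5633, 0.144, 0.2063]
tool_rot: [-1.563, -0.003, 0.025]
force: [0.2, -1.3, 0.5]
gripper_width: -0.0002
```

```bash
python3 - <<'E'
from h import *
go([0.567,0.153,0.13],0)
E
```

```text
t 14.5 pos [0.5633 0.144  0.2063] rpy [-89.56  -0.19   1.44] F [ 0.2 -1.3  0.5] w -0.2 q [ 0.15  0.36 -0.58  1.52  0.19  1.32 -0.43]
shift [0.0183 0.3821 0.0414] turn [-0.0098  0.032   0.0042]
```

Request:
move_arm --moves '[[0, [0.018, 0, 0.035], [-0.01, 0.032, 0.004]], [0, [0, 0.1, 0], [0, 0, 0]], [0, [0, 0.1, 0], [0, 0, 0]], [0, [0, 0, 0], [0, 0, 0]], [0, [0, 0, 0], [0, 0, 0]]]'

```text
time: 15.12
eef_pos: [0.5668, 0.1491, 0.1675]
tool_rot: [-1.572, -0.002, -0.001]
force: [0.4, -0.3, -0.1]
gripper_width: -0.0005
```

```bash
python3 - <<'E'
from h import *
go([0.567,0.153,0.13],0)
im,d=camera("side"); crop("s",im,240,140,70,90,8,"pics/s9.png")
E
```

```text
t 15.12 pos [0.5668 0.1491 0.1675] rpy [-9.009e+01 -1.100e-01 -4.000e-02] F [ 0.4 -0.3 -0.1] w -0.5 q [ 0.13  0.39 -0.57  1.56  0.22  1.26 -0.48]
shift [0.0004 0.1875 0.0197] turn [ 0.0021 -0.0009  0.0024]
```

View pics/s9.png

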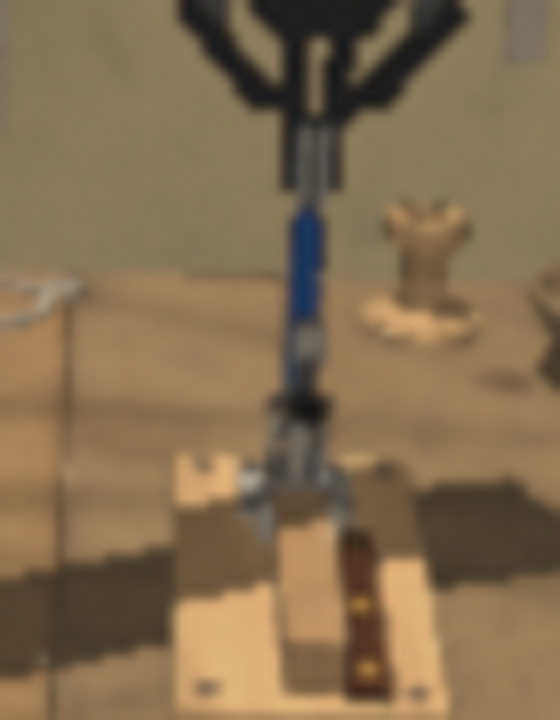

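Request:
move_arm --moves '[[0, [0, 0.06, 0.02], [0, 0, 0]], [0, [0, 0.07, 0], [0, 0, 0]], [0, [0, 0.03, 0], [0, 0, 0]], [0, [0, 0, 0], [0, 0, 0]], [0, [0, 0, 0], [0, 0, 0]]]'

```text
time: 15.8
eef_pos: [0.5672, 0.1532, 0.134]
tool_rot: [-1.572, -0.003, -0.001]
force: [-0.2, 1.4, -0.8]
gripper_width: -0.0002
```

```bash
python3 - <<'E'
from h import *
go([0.567,0.193,0.13],0)
E
```

```text
t 15.8 pos [0.5672 0.1532 0.134 ] rpy [-9.009e+01 -1.500e-01 -5.000e-02] F [-0.2  1.4 -0.8] w -0.2 q [ 0.11  0.43 -0.57  1.59  0.24  1.19 -0.5 ]
shift [-0.0012  0.0195  0.1988] turn [ 0.002  -0.0011  0.0034]
```

Request:
move_arm --moves '[[0, [0, 0.01, 0.05], [0, 0, 0]], [0, [0, 0, 0.05], [0, 0, 0]], [0, [0, 0, 0.05], [0, 0, 0]], [0, [0, 0, 0.05], [0, 0, 0]], [0, [0, 0, 0], [0, 0, 0]]]'

```text
time: 16.42
eef_pos: [0.5676, 0.1971, 0.1328]
tool_rot: [-1.572, -0.004, 0.0]
force: [0.0, -0.1, 0.1]
gripper_width: -0.0
```

```bash
python3 - <<'E'
from h import *
go([0.567,0.222,0.1236],0)
im,d=camera("side"); crop("s",im,240,140,70,90,8,"pics/s10.png")
im,d=camera("top"); crop("s",im,140,130,105,70,7,"pics/t10.png")
E
```

```text
t 16.43 pos [0.5676 0.1971 0.1328] rpy [-90.05  -0.25   0.  ] F [ 0.  -0.1  0.1] w -0.0 q [ 0.04  0.46 -0.57  1.56  0.26  1.2  -0.58]
shift [-0.0032  0.0459  0.1247] turn [0.0012 0.0001 0.0056]
```

View pics/s10.png

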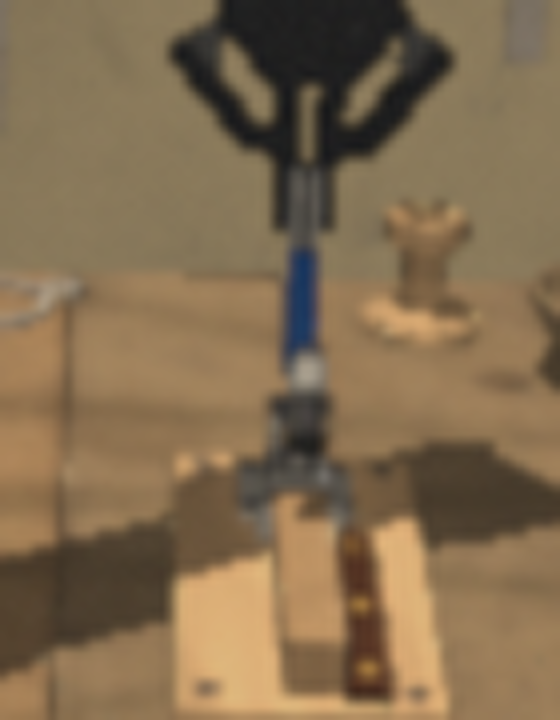

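View pics/t10.png

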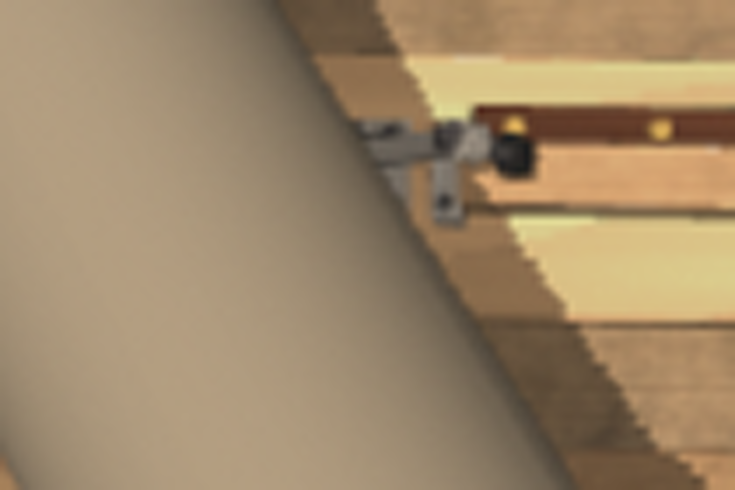

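Request:
move_arm --moves '[[0, [-0.003, 0.025, 0.06], [0, 0, 0.005]], [0, [0, 0.028, 0.06], [0, 0, 0]], [0, [0, 0, 0], [0, 0, 0]], [0, [0, 0.04, 0.06], [0, 0, 0]], [0, [0, 0.04, 0.06], [0, 0, 0]], [0, [0, 0, 0], [0, 0, 0]]]'

```text
time: 17.27
eef_pos: [0.5673, 0.2468, 0.1037]
tool_rot: [-1.572, 0.0, -0.002]
force: [0.2, -1.1, 0.1]
gripper_width: 0.0002
```

```bash
python3 - <<'E'
from h import *
go([0.567,0.2678,0.0842],0)
im,d=camera("side"); crop("s",im,240,140,70,90,8,"pics/s11.png")
E
```

```text
t 17.27 pos [0.5673 0.2468 0.1037] rpy [-9.01e+01  1.00e-02 -1.20e-01] F [ 0.2 -1.1  0.1] w 0.2 q [-0.05  0.52 -0.57  1.53  0.3   1.17 -0.68]
shift [-0.0017  0.0974  0.1051] turn [ 0.0021 -0.0026 -0.0003]
```

View pics/s11.png

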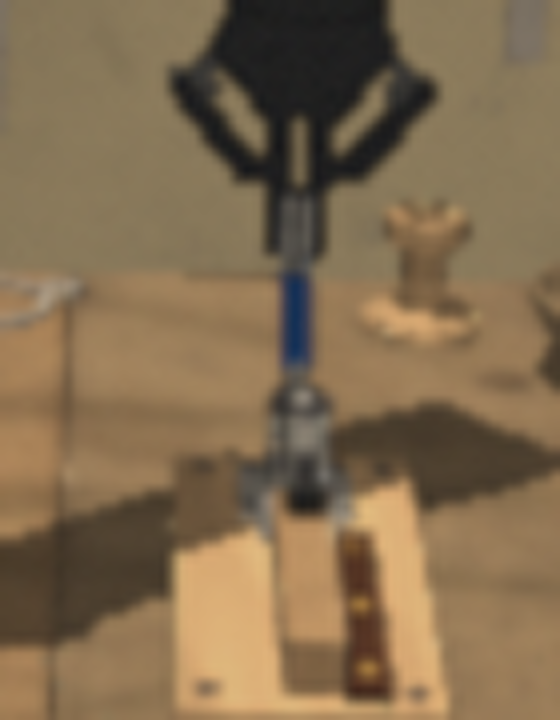

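Request:
move_arm --moves '[[0, [0, 0.05, 0.05], [0, 0, 0]], [0, [0, 0.055, 0.05], [0, 0, 0]], [0, [0, 0.07, 0.03], [0, 0, 0]], [0, [0, 0.07, 0.02], [0, 0, 0]]]'

```text
time: 17.82
eef_pos: [0.5692, 0.2775, 0.0547]
tool_rot: [-1.572, -0.004, -0.005]
force: [-0.1, -0.2, -0.0]
gripper_width: 0.0002
```

```bash
python3 - <<'E'
from h import *
go([0.567,0.281,0.050],0)
im,d=camera("side"); crop("s",im,240,140,70,90,8,"pics/s12.png")
E
```

```text
t 17.82 pos [0.5692 0.2775 0.0547] rpy [-90.1   -0.21  -0.28] F [-0.1 -0.2 -0. ] w 0.2 q [-0.11  0.6  -0.55  1.54  0.34  1.1  -0.75]
shift [-0.0111  0.0234  0.0175] turn [ 0.0021 -0.0062  0.0046]
```

View pics/s12.png

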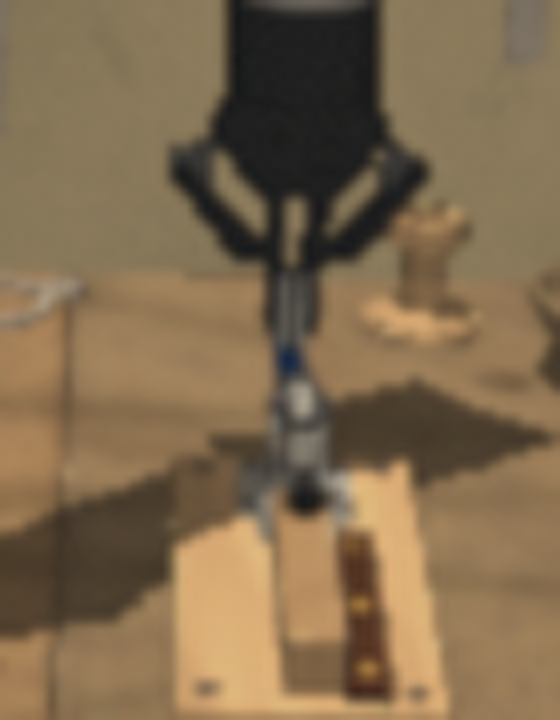

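Request:
move_arm --moves '[[0, [-0.01, 0.03, 0.01], [0, 0, 0]], [0, [0, 0.03, 0], [0, 0, 0]]]'

```text
time: 18.12
eef_pos: [0.5697, 0.2781, 0.0511]
tool_rot: [-1.577, -0.01, -0.007]
force: [-28.2, -14.6, 63.0]
gripper_width: -0.0001
```

```bash
python3 - <<'E'
from h import *
go([0.567,0.281,0.15],0)
E
```

```text
t 18.12 pos [0.5697 0.2781 0.0511] rpy [-90.35  -0.56  -0.41] F [-28.2 -14.6  63. ] w -0.1 q [-0.12  0.6  -0.55  1.54  0.35  1.09 -0.76]
shift [-0.0088 -0.4949  0.0116] turn [ 0.0079 -0.0091  0.0125]
```

On its stop (63 N reaction). Retreat upward and check.

Request:
move_arm --moves '[[0, [0, -0.03, 0], [0, 0, 0]], [0, [0, -0.15, 0], [0, 0, 0]], [0, [0, -0.25, 0], [0, 0, 0]], [0, [0, -0.25, 0], [0, 0, 0]], [0, [0, -0.2, -0.1], [0, 0, 0]], [0, [0, 0, -0.25], [0, 0, 0]], [0, [0, 0, -0.25], [0, 0, 0]], [0, [0, 0, -0.3], [0, 0, 0]], [0, [0, 0, -0.3], [0, 0, 0]], [0, [0, 0, -0.3], [0, 0, 0]], [0, [0, 0, -0.3], [0, 0, 0]], [0, [0, 0, 0], [0, 0, 0]]]'

```text
time: 19.62
eef_pos: [0.5628, -0.0928, 0.233]
tool_rot: [-1.579, -0.005, -0.008]
force: [0.4, 0.7, 0.3]
gripper_width: 0.0002
```

```bash
python3 - <<'E'
from h import *
go([0.567,0.281,0.15],0)
im,d=camera("top"); crop("s",im,145,130,125,55,6,"pics/t13.png"); cv2.imwrite("pics/t13f.png",im)
i=camera_info("top")
for u in range(146,200,2):
  P=[( i["R"].T@(d[v,u]*np.array([(u-i["cx"])/i["fx"],(v-i["cy"])/i["fy"],1])-i["t"]))  for v in range(140,165) if d[v,u]>.5]
  if P: print(np.round(max(P,key=lambda p:p[2])[1:],3),end=";")
im,d=camera("side"); crop("s",im,240,140,70,90,8,"pics/s13.png"); cv2.imwrite("pics/s13f.png",im)
E
```

```text
t 19.62 pos [ 0.5628 -0.0928  0.233 ] rpy [-90.48  -0.31  -0.45] F [0.4 0.7 0.3] w 0.2 q [ 0.47  0.29 -0.46  1.51  0.14  1.36 -0.01]
shift [0.004  0.3993 1.8726] turn [ 0.0107 -0.01    0.0068]
[0.29  0.055];[0.285 0.055];[0.279 0.054];[0.274 0.054];[0.268 0.057];[0.262 0.058];[0.257 0.055];[0.251 0.056];[0.246 0.055];[0.24  0.055];[0.235 0.056];[0.23  0.051];[0.224 0.053];[0.219 0.05 ];[0.213 0.055];[0.207 0.054];[0.201 0.055];[0.192 0.074];[0.187 0.075];[0.182 0.072];[0.176 0.075];[0.17  0.077];[0.165 0.077];[0.159 0.077];[0.154 0.075];[0.149 0.075];[0.143 0.077];
```

View pics/t13.png

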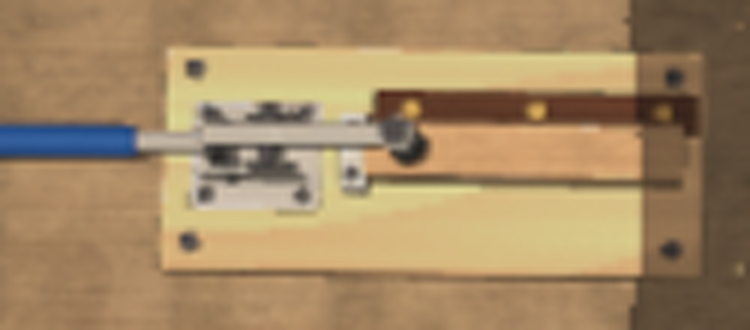

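View pics/s13f.png

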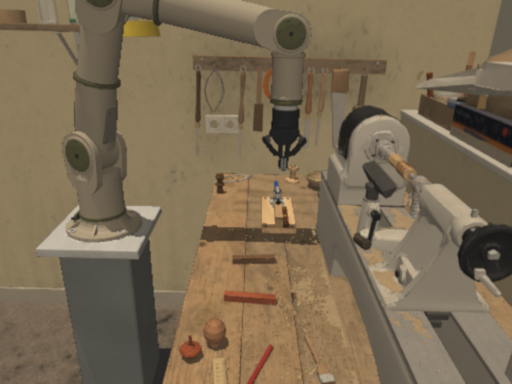

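View pics/s13.png

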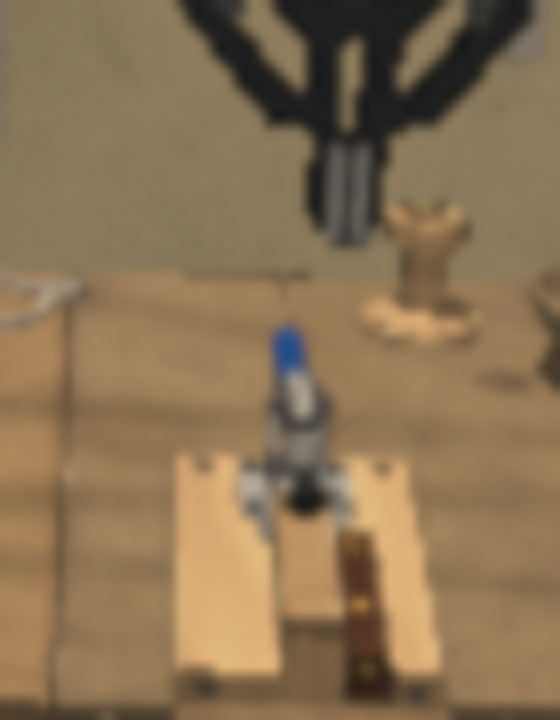

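```bash
python3 -c "
from bench import *
print(job_done())"
```

```text
the job is handed in; nothing more can be done
None
```

I seated the ash blank on the jig and locked the clamp on it, then handed the job in at about 20 s of the 58 s limit. No verdict is reported on hand-in, so these are my own last checks:

- **Seating:** While gripped, the blank was pushed against the stop (about 17 N reaction) and then the fence (about 24 N). In the last top picture it touches both, within about 0.005 rad of parallel to the board's edge.
- **Clamp:** Pushing the handle down onto its stop gave about 63 N of reaction at the end. Afterwards it lay level with its top about 55 mm above the bench, where about 53 mm is expected when locked. The pad sits on the blank.
- **Other objects:** The walnut and padauk blanks and the bottle stopper look unmoved in the last side picture.
- **Arm:** It was clear of everything at hand-in.

I could not measure the pad force or the exact gaps directly. The camera calibration (about 2 mm) limits them, so they rest on the contact forces and the pictures. The check after release showed the blank's free end about 1 mm off where I expected it. I put most of that down to the jig being turned by about 0.25° and did not correct it.

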